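# Pack the long gauge glass

### The arm

A 7-joint arm with a two-finger parallel gripper is mounted at the origin on the work surface. World frame = base frame: x ahead of the robot, y to its left, z up, the work surface at z = 0. Lengths are in m, angles in rad, forces in N, time in s.
With the tool pointing down it reaches from about 0.425 to 0.8 m from the base axis. Payload 8.3 kg.
Tool frame: the origin (TCP) lies midway between the tips of the shut fingers; the grasp point (between the pads) lies 19 mm behind it; z points along the fingers, y is the direction in which the jaws open and shut (so a half turn about z gives the same grasp; the last joint's range is limited). The gripper opens to 85 mm and grips with 20 to 120 N. Pads are 22 mm wide; open, the fingers measure 114 mm over their backs; the gripper's body (76 mm by 85 mm) begins 54 mm behind the grasp point. The pads swing forward as they close: fully open they stand 13 mm farther back than shut.
Start: joints at [-1.341, 0.383, 0.016, 1.37, -0.006, 1.388, -0.046], TCP at [0.18, 0.598, 0.231] pointing down, gripper open.
Joint ranges: [-2.95, 2.95], [-0.25, 2.06], [-1.52, 1.56], [0.18, 2.33], [-1.44, 4.58], [0.02, 2.06], [-3.01, 3.01]. Speed limits (rad/s): [2.39, 2.39, 3.01, 3.01, 3.14, 3.14, 3.14].

### API

Orientations are given as a rotation vector (axis times angle).
In Python, from bench import sense, grab_frame, calibration, job_done, search_frame, spot_point gives the robot as it stands. The module is installed in compiled form; this text tells all that it offers.
- The arm moves only by the shell command python3 -m pendant 'ROWS' [FORCE]. ROWS is JSON, a list of rows, each a list of 3 entries, a list of its own where there are three numbers: the turn, a rotation vector about the tool's x, y, z in rad, then the shift along the tool's x, y, z in mm, then the finger opening in mm, from 0 to 85.4. A call has 1 to 5 rows; each row is the pose to reach, as a shift and turn from the pose commanded when the call began, along the tool's axes at that moment; what a row does not reach only later rows make up. A row lasts 1/10 s, in which the tool goes at most 50 mm and 8.59 degrees, less where a joint would pass 70% of its speed; a pose out of reach is approached as far as the arm can. A call with a gripper value outside its range is refused whole. The fingers move at their own pace and stop on an object; FORCE is the grip in N (left out, the last holds). Time passes only in rows, so rows that repeat a pose let the fingers close. It gives the time, the measured TCP pose, the force and the opening at its end, in the units of the state.
- sense(): the state, without advancing time (a new reading comes with each control period).
- grab_frame(name): name is "side" or "top" or "wrist"; returns the picture (400x640x3 uint8, red, green, blue); there is no depth.
- calibration(name): a dict with "K" (3x3 intrinsics, pixels), "R" (3x3) and "t" (3): a world point X has camera coordinates R X + t. Camera axes: x right, y down, z forward; pixel columns grow to the right and rows downward; lengths in m; the calibration is good to about 2 mm. A picture is of the moment at which its call begins: read the wrist's pose just before it. calibration takes no time and is no camera call; for the wrist camera it gives the pose at the moment of the call.
- job_done(): hands the job in, once; it reports no verdict.
Trained networks look in the newest picture that a camera, given by its name, has taken for a name from the list of things; names that differ only in an ending like _2 or _b are one class to them, and where a whole thing is asked for, a point or a joint stands for the part that bears it (a point fixed in the world has none). Each returns a list of dicts, best first, with "confidence" (0 to 1); they miss things now and then, are a little off and sometimes report something else, mostly with a low value. They report only what shows in the picture. A call takes as long as a camera call. They do not tell look-alikes from the thing itself.
- search_frame(camera, name): "at" ([x, y, z] in m, in world coordinates, good to about 4 mm: the middle of the surface that is visible of it).
- spot_point(camera, name): "at" ([x, y, z] in m, in world coordinates, good to about 4 mm: a listed point, or the origin of a listed thing).
The state is a dict: "clock": time; "joints": joint angles; "qd": joint speeds; "effort": joint torques, N m; "tool_pos": TCP position; "ee_rot": TCP orientation; "contact_force": force on the tool from outside, world axes, zero at the start; "torque": the same for the moment, N m; "grip_width": finger opening in m.
Only numpy, scipy, OpenCV 4.12 (cv2) and the standard library are available. Lean on these libraries where they do the work, as an engineer would, in place of code of your own. Each camera call takes 0.05 s, during which the arm holds its last target.

### The job

Take the longest of the three gauge glasses out of the sloping shelf, lay it flat in the notches of the two wooden saddles in the open transit case, let go, and then shut the lid fully. Glass chips easily: grip it lightly (no more than about 40 N), lay it down softly without knocking or dropping it, ease the lid down without slamming it, and leave the two shorter glasses where they lie.

Things in the scene. Friction and masses are not known exactly. Their poses are not given: they have to be found in the camera images.
- glass_long_mid (a point): The longest gauge glass: a brittle flat bar of greenish glass, 190 x 34 x 17 mm, ends half round, fine grooves along its upper face, 0.20 to 0.28 kg. Point: its centre. x along its length (at the start up the slope), y across its width, z out of its grooved face. Starts loose in one of the three lanes, lower end at the lip, lying on the floor of the shelf, so 28 degrees from level.
- glass_mid_mid (a point): A gauge glass of the same width and thickness but 140 mm long, in another lane; it stays there. Point and axes as for the longest.
- glass_short_mid (a point): A gauge glass of the same width and thickness but 95 mm long, in another lane; it stays there. Point and axes as for the longest.
- rack: Sloping galvanised shelf, fixed, 378 mm wide. Origin: centre of its foot, on the bench; x from its low lip (robot side) to its high back, y across. Its floor is 50 mm above the bench at the lip (x = -115 mm) and rises at 28 degrees for 250 mm; the lip stands 26 mm above this floor. Dividers 22 mm high make 3 lanes 119 mm wide, centred at y = -121, 0, 121 mm; nothing is above them.
- case: Dark grey open transit case, fixed, 160 (x) by 260 (y) by 75 mm high, walls 6 mm. Origin: centre of its underside, on the bench; x to the hinged long side, y along its length, z up. Inside, two wooden saddles 20 mm thick stand across it at y = -60 and 60 mm, each with a notch 46 mm wide (centred at x = 0), 14 mm deep, cheeks up to 46 mm above the bench; open space for fingers between them.
- seat (a point): Where the centre of the packed glass belongs: over the case's origin, 40.5 mm above the bench (the notch floors are 32 mm above the bench). Axes as the case; the glass lies along y, grooves up, either way round.
- lid (a joint): Lid angle in rad: 0 shut, 1.57 upright, stop at 1.95; starts wide open at 1.6 to 1.9. A flat panel 160 by 260 mm, 8 mm thick, no knob. At angle q it runs from the hinge along (-cos q, 0, sin q) in the case's axes; its outer face looks along (sin q, 0, cos q). Stiff hinge: the lid stays where it is left; 1 to 3 N at its free edge moves it.
- lid_hinge (a point): Middle of the lid's hinge line, on the lid's inner face, at x = 80, z = 75.5 mm of the case; the line runs along the case's y.
- lid_edge (a point): Middle of the lid's free edge, 160 mm from the hinge, half-way through the thickness.
Things that resemble listed ones, but are neither listed nor needed, are in the scene too. Leave any purple or yellow look-alike of the part that bears glass_long_mid alone.

How it is judged:
On the way, in this order (a step that is already met when the one before it is completed fails the run):
1. the longest glass is lifted clear of the shelf (distance of glass_long_mid from where it was at the start of the episode above 0.05 m and contact force between glass_long and rack below 0.05 N), for 0.1 s.
2. the glass lies flat in both saddles, let go, with the lid still open (x of glass_long_mid in the frame of case between -0.012 and 0.012 m and y of glass_long_mid in the frame of case between -0.028 and 0.028 m and z of glass_long_mid in the frame of case between 0.037 and 0.044 m and angle between the x axis of glass_long_mid and the y axis of case, either way round below 0.12 rad and angle between glass_long_mid's own z axis and vertical below 0.06 rad and contact force between the fingers and glass_long below 0.05 N and value of joint lid above 1.2 rad), for 0.2 s.
At the end, for the whole second after the job is handed in: The longest glass lies still and level in both saddle notches (centre within 12 mm across and 28 mm along the case, aligned to 7 degrees), the lid is shut to within 0.05 rad, and the two shorter glasses are within 20 mm of where they lay (x of glass_long_mid in the frame of case between -0.012 and 0.012 m and y of glass_long_mid in the frame of case between -0.028 and 0.028 m and z of glass_long_mid in the frame of case between 0.037 and 0.044 m and angle between the x axis of glass_long_mid and the y axis of case, either way round below 0.12 rad and angle between glass_long_mid's own z axis and vertical below 0.06 rad and value of joint lid below 0.05 rad and linear speed of glass_long below 0.02 m/s and distance of each of glass_mid_mid, glass_short_mid from where it was at the start of the episode below 0.02 m); the robot touches nothing.
It fails at once if the longest glass is squeezed by the fingers with more than about 50 N a side (contact force between the fingers and glass_long above 100 N).
It fails at once if the longest glass is knocked or pressed hard against the case or the shelf (over 60 N) (contact force between glass_long and case above 60 N or contact force between glass_long and rack above 60 N).
It fails at once if the longest glass is dropped: it moves faster than 0.4 m/s (a fall of about 8 mm) while the fingers do not hold it (contact force between the fingers and glass_long below 0.05 N and linear speed of glass_long above 0.4 m/s).
It fails at once if the lid is slammed: closing faster than 2.5 rad/s over its last 0.4 rad (value of joint lid below 0.4 rad and velocity of joint lid below -2.5 rad/s).
It fails at once if a shorter glass is moved more than 20 mm (not (distance of glass_mid_mid from where it was at the start of the episode below 0.02 m) or not (distance of glass_short_mid from where it was at the start of the episode below 0.02 m)).
It also fails if it takes over 61 s, if anything falls off the work surface, if the arm or the gripper's body presses on something with over 40 N, if the wrist force passes 120 N, or if a joint passes its speed limit or range.

## Working session

There is one attempt and no reset: what is moved stays moved. The work goes in short steps, Python scripts to look and compute and a shell command to move; the robot and the scene stay as the last step left them, time stands still between calls to the robot, and variables do not carry over. Pictures are saved under pics/ and viewed, and the job is handed in when it is done.

```bash
mkdir -p pics
python3 - <<'E'
from bench import *
import cv2, numpy as np
np.set_printoptions(precision=4,suppress=True)
s=sense()
for k in s: print(k,np.round(s[k],4))
for n in ["side","top","wrist"]:
    im=grab_frame(n); cv2.imwrite(f"pics/{n}0.png",im[:,:,::-1])
    c=calibration(n); print(n,np.array(c["K"])[0],np.array(c["K"])[1,1:],-np.array(c["R"]).T@np.array(c["t"]))
    for t in ["glass_long_mid","glass_mid_mid","glass_short_mid","rack","case","seat","lid_hinge","lid_edge"]:
        r=spot_point(n,t); print(n,t,[(np.round(d["at"],3).tolist(),round(d["confidence"],2)) for d in r][:4])
print(sense()["clock"])
E
```

```text
clock 0.0
joints [-1.3409  0.3843  0.0164  1.3712 -0.0063  1.3882 -0.0465]
qd [ 0.0014 -0.0013  0.0002  0.0001 -0.0003  0.0003  0.001 ]
effort [  0.0006 -62.758    0.8443 -37.1835   0.0165   0.0143  -0.    ]
tool_pos [0.1802 0.5979 0.2303]
ee_rot [-0.4582 -3.1077  0.003 ]
contact_force [-0.4562  0.0011 -0.4811]
torque [ 0.0612  0.0228 -0.0458]
grip_width 0.0853
side [515.2892   0.     318.4063] [515.2892 195.8818] [-0.2467  0.9609  1.6164]
side glass_long_mid [([0.786, 0.322, 0.009], 0.87), ([0.552, 0.106, 0.104], 0.76)]
side glass_mid_mid [([0.494, 0.226, 0.089], 0.85)]
side glass_short_mid [([0.445, 0.328, 0.078], 0.59)]
side rack [([0.554, 0.23, 0.0], 0.73)]
side case [([0.552, -0.304, 0.002], 0.96)]
side seat [([0.553, -0.311, 0.044], 0.98)]
side lid_hinge [([0.534, -0.385, 0.075], 0.9)]
side lid_edge [([0.534, -0.405, 0.238], 0.6)]
top [450.46     0.     322.6422] [450.46   197.7814] [0.5178 0.1164 1.5103]
top glass_long_mid [([0.546, 0.102, 0.101], 0.94), ([0.344, -0.057, 0.01], 0.93), ([0.79, 0.318, 0.006], 0.79), ([0.341, 0.607, 0.007], 0.55)]
top glass_mid_mid [([0.497, 0.226, 0.09], 0.6)]
top glass_short_mid [([0.453, 0.327, 0.08], 0.54)]
top rack []
top case [([0.552, -0.309, 0.001], 0.81)]
top seat [([0.552, -0.305, 0.044], 0.75)]
top lid_hinge [([0.546, -0.388, 0.075], 0.61)]
top lid_edge [([0.536, -0.405, 0.233], 0.81)]
wrist [277.8066   0.     315.5384] [277.8066 200.4044] [0.1155 0.6193 0.3743]
wrist glass_long_mid [([0.336, 0.605, 0.006], 0.96)]
wrist glass_mid_mid []
wrist glass_short_mid []
wrist rack []
wrist case []
wrist seat []
wrist lid_hinge []
wrist lid_edge []
1.35
```

View pics/side0.png

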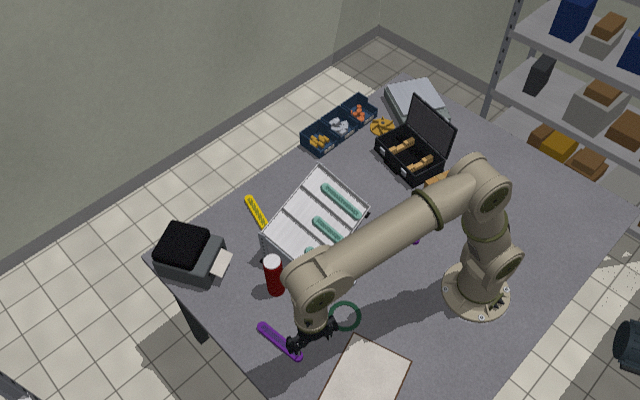

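View pics/top0.png

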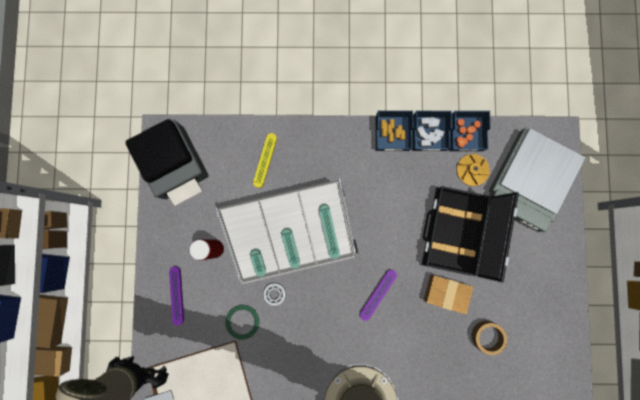

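View pics/wrist0.png

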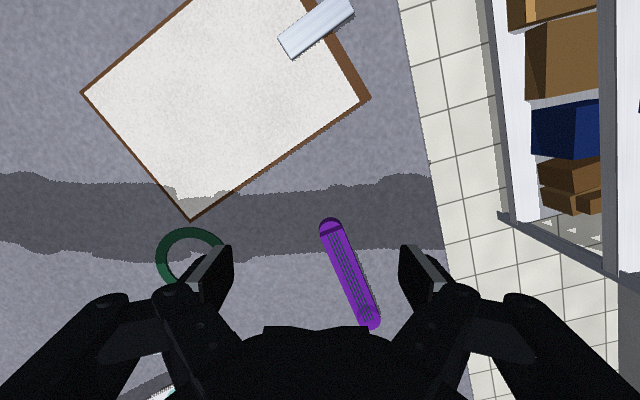

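Top view: the long glass is in the right lane, about (330,231) px. The case is at (470,235) with its hinge on the right (world −y), and the lid is upright. The side view agrees. The purple and yellow bars are the look-alikes. Next I measure the yaws from the top picture.

```bash
cat > h.py <<'E'
import numpy as np, cv2
from scipy.spatial.transform import Rotation as Ro
from bench import *
np.set_printoptions(precision=4,suppress=True)
def cal(n):
    c=calibration(n); return np.array(c["K"]),np.array(c["R"]),np.array(c["t"])
def proj(c,X):
    K,R,t=c; p=K@(R@np.array(X,float)+t); return p[:2]/p[2]
def ray(c,px):
    K,R,t=c; d=R.T@np.linalg.solve(K,[px[0],px[1],1.]); return -R.T@t,d/np.linalg.norm(d)
def onz(c,px,z):
    o,d=ray(c,px); return o+d*(z-o[2])/d[2]
def tri(c1,p1,c2,p2):
    o1,d1=ray(c1,p1);o2,d2=ray(c2,p2)
    A=np.stack([d1,-d2],1);k=np.linalg.lstsq(A,o2-o1,rcond=None)[0]
    a=o1+k[0]*d1;b=o2+k[1]*d2
    return (a+b)/2,np.linalg.norm(a-b)
def go(p,R):
    """print turn & shift(mm) from current pose to target"""
    s=sense();R0=Ro.from_rotvec(s["ee_rot"]);p0=np.array(s["tool_pos"])
    print("turn",np.round((R0.inv()*Ro.from_matrix(R)).as_rotvec(),3),"shift",np.round(1000*R0.inv().apply(np.array(p)-p0),1),"clock",s["clock"])
E
python3 - <<'E'
from h import *
c=cal("top"); im=cv2.imread("pics/top0.png"); hsv=cv2.cvtColor(im,cv2.COLOR_BGR2HSV)
m=cv2.inRange(hsv,(70,60,50),(95,255,255))
n,l,st,ce=cv2.connectedComponentsWithStats(m)
for i in range(1,n):
    if st[i,4]>100: 
        print(st[i],ce[i],cv2.minAreaRect(cv2.findContours((l==i).astype(np.uint8),0,2)[0][0]))
big=cv2.resize(im[160:300,200:360],None,fx=5,fy=4,interpolation=cv2.INTER_CUBIC); cv2.imwrite("pics/r1.png",big)
big=cv2.resize(im[170:300,410:550],None,fx=5,fy=4.5,interpolation=cv2.INTER_CUBIC); cv2.imwrite("pics/c1.png",big)
E
```

```text
[320 205  19  53 463] [328.8531 231.067 ] ((328.8099365234375, 231.1552734375), (53.58536148071289, 9.219510078430176), 77.31961822509766)
[282 229  17  39 342] [290.3129 247.8158] ((290.1593017578125, 248.09173583984375), (39.03316116333008, 9.470463752746582), 74.93151092529297)
[251 250  14  26 233] [257.6309 262.6009] ((257.60003662109375, 262.79998779296875), (25.930675506591797, 9.486830711364746), 71.56504821777344)
[226 305  33  34 360] [242.0361 321.5694] ((242.0, 321.5), (33.0, 32.0), 90.0)
```

View pics/c1.png

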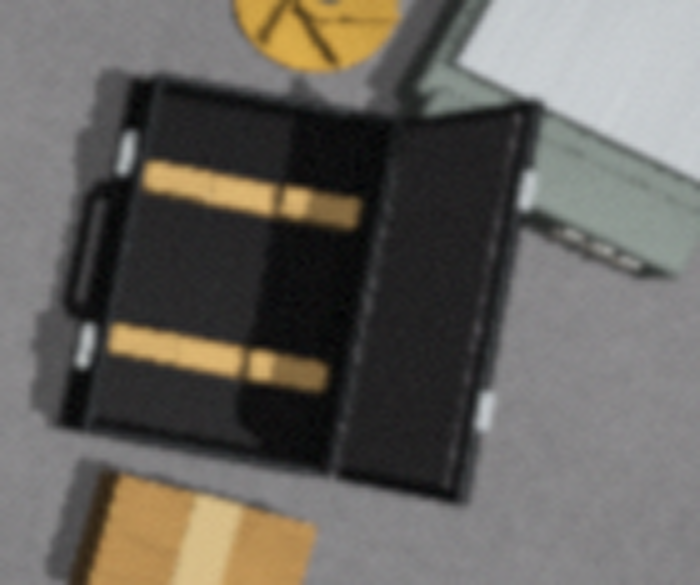

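View pics/r1.png

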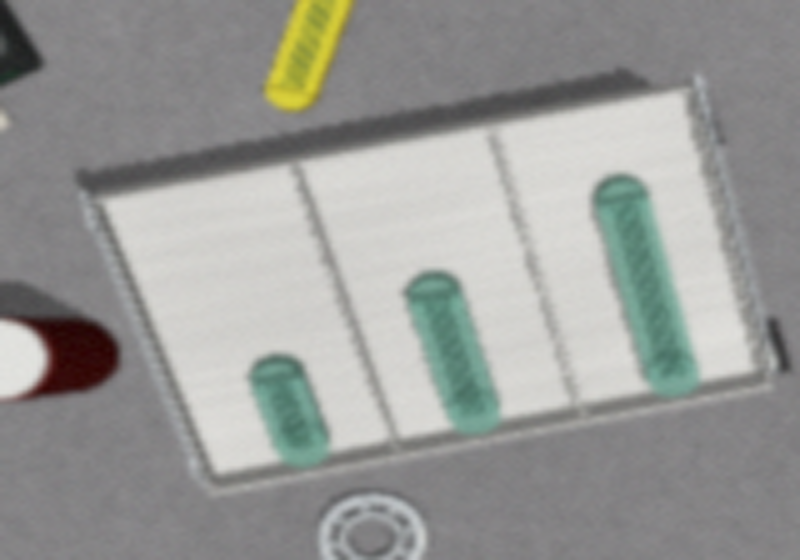

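Run:
```python
from h import *
c=cal("top")
u=np.array([np.cos(np.radians(77.32)),np.sin(np.radians(77.32))]); ctr=np.array([328.8,231.15])
for z0 in (0.1,0.11):
  a=onz(c,ctr+26.8*u,z0-.0446);b=onz(c,ctr-26.8*u,z0+.0446); print(a,b,(a+b)/2,np.degrees(np.arctan2(*(b-a)[[1,0]])),np.linalg.norm(b-a))
# case: top corners of case rim from zoom (x/5+410, y/4.5+170), z=.075
P=[(155,80),(92,428),(335,468),(390,118)]
for p in P: print(onz(c,(p[0]/5+410,p[1]/4.5+170),0.075))
# saddles: ends left
for p in [(146,178),(358,212),(112,340),(325,375)]: print('s',onz(c,(p[0]/5+410,p[1]/4.5+170),0.046))
y=np.radians(13); xh=np.array([np.cos(y),np.sin(y),0]); 
t=np.radians(28); X=np.array([np.cos(t)*xh[0],np.cos(t)*xh[1],np.sin(t)]); Z=np.array([np.sin(t)*xh[0],np.sin(t)*xh[1],-np.cos(t)]);Y=np.cross(Z,X)
R=np.stack([X,Y,Z],1); np.save("Rg.npy",R)
go([0.49,0.10,0.30],R)
```

```text
[0.4664 0.0851 0.0554] [0.6271 0.1234 0.1446] [0.5467 0.1042 0.1   ] 13.396543882780977 0.18771878452391488
[0.4667 0.0853 0.0654] [0.6263 0.1233 0.1546] [0.5465 0.1043 0.11  ] 13.399445892979235 0.18667806350117558
[ 0.6902 -0.2542  0.075 ]
[ 0.4445 -0.2099  0.075 ]
[ 0.4178 -0.3621  0.075 ]
[ 0.6638 -0.4037  0.075 ]
s [ 0.6223 -0.2545  0.046 ]
s [ 0.5985 -0.3915  0.046 ]
s [ 0.5057 -0.2304  0.046 ]
s [ 0.4816 -0.3671  0.046 ]
turn [-0.637  0.169  2.554] shift [-440.3 -387.8  -68.7] clock 1.35
```

```bash
python3 -m pendant '[[[-0.637,0.169,2.554],[-440,-388,-69],60],[[-0.637,0.169,2.554],[-440,-388,-69],60],[[-0.637,0.169,2.554],[-440,-388,-69],60],[[-0.637,0.169,2.554],[-440,-388,-69],60],[[-0.637,0.169,2.554],[-440,-388,-69],60]]' 25
python3 - <<'E'
from h import *
go([0.49,0.10,0.30],np.load("Rg.npy"));print(np.array(sense()["joints"]))
E
```

```text
clock: 1.85
tool_pos: [0.3123, 0.3854, 0.2609]
ee_rot: [-1.527, -2.706, -0.287]
contact_force: [1.0, -0.0, 1.1]
grip_width: 0.06
turn [-0.454  0.12   1.821] shift [-330.    13.1  -74.2] clock 1.85
[-1.1373 -0.0546  0.2081  1.826  -0.0356  1.189  -0.3751]
```

```bash
python3 -m pendant '[[[-0.454,0.12,1.821],[-330,13,-74],60],[[-0.454,0.12,1.821],[-330,13,-74],60],[[-0.454,0.12,1.821],[-330,13,-74],60],[[-0.454,0.12,1.821],[-330,13,-74],60],[[-0.454,0.12,1.821],[-330,13,-74],60]]' 25
python3 - <<'E'
from h import *
go([0.49,0.10,0.30],np.load("Rg.npy"));print(np.array(sense()["joints"]))
E
```

```text
clock: 2.35
tool_pos: [0.4445, 0.1754, 0.2905]
ee_rot: [-2.363, -1.94, -0.529]
contact_force: [1.0, 0.8, -0.1]
grip_width: 0.0599
turn [-0.273  0.071  1.095] shift [-61.3  61.8 -16.5] clock 2.35
[-0.8146 -0.2376  0.4063  1.9308 -0.0423  1.1107 -0.5872]
```

```bash
python3 -m pendant '[[[-0.273,0.071,1.095],[-61,62,-16],60],[[-0.273,0.071,1.095],[-61,62,-16],60],[[-0.273,0.071,1.095],[-61,62,-16],60],[[-0.273,0.071,1.095],[-61,62,-16],60],[[-0.273,0.071,1.095],[-61,62,-16],60]]' 25
python3 - <<'E'
from h import *
go([0.49,0.10,0.30],np.load("Rg.npy"));print(np.array(sense()["joints"]))
E
```

```text
clock: 2.85
tool_pos: [0.4902, 0.1026, 0.2995]
ee_rot: [-2.87, -0.915, -0.694]
contact_force: [-0.1, -0.1, 1.1]
grip_width: 0.06
turn [-0.092  0.024  0.369] shift [-1.3  2.1 -1. ] clock 2.85
[-0.3611 -0.2525  0.13    1.9744 -0.0635  0.9708 -1.1571]
```

```bash
python3 -m pendant '[[[-0.092,0.024,0.369],[0,0,40],60],[[-0.092,0.024,0.369],[0,0,40],60],[[-0.092,0.024,0.369],[0,0,40],60],[[-0.092,0.024,0.369],[0,0,40],60]]' 25
python3 - <<'E'
from h import *
go([0.51,0.11,0.25],np.load("Rg.npy"));print(np.array(sense()["joints"]))
c=cal("wrist");im=grab_frame("wrist");cv2.imwrite("pics/w2.png",im[:,:,::-1])
for t in ["glass_long_mid","glass_mid_mid","glass_short_mid","rack","case"]:
        r=spot_point("wrist",t); print(t,[(np.round(d["at"],3).tolist(),round(d["confidence"],2)) for d in r][:4])
print(c[1],c[2])
E
```

```text
clock: 3.25
tool_pos: [0.5058, 0.1102, 0.2629]
ee_rot: [-2.978, -0.349, -0.74]
contact_force: [-0.2, 0.8, -0.3]
grip_width: 0.0598
turn [-0.     0.002  0.006] shift [-2.5  1.1 13.3] clock 3.25
[-0.2923 -0.2171 -0.0062  2.0427  0.0434  0.8306 -1.6576]
glass_long_mid [([0.546, 0.104, 0.107], 0.85), ([0.787, 0.318, 0.008], 0.84)]
glass_mid_mid [([0.496, 0.223, 0.095], 0.89)]
glass_short_mid [([0.449, 0.332, 0.08], 0.58)]
rack [([0.549, 0.232, -0.007], 0.58)]
case [([0.551, -0.308, -0.001], 0.79), ([0.497, 0.226, 0.091], 0.29)]
[[ 0.2308 -0.973   0.0035]
 [-0.9511 -0.2264 -0.2103]
 [ 0.2054  0.0452 -0.9776]] [-0.0096  0.5896  0.3042]
```

View pics/w2.png

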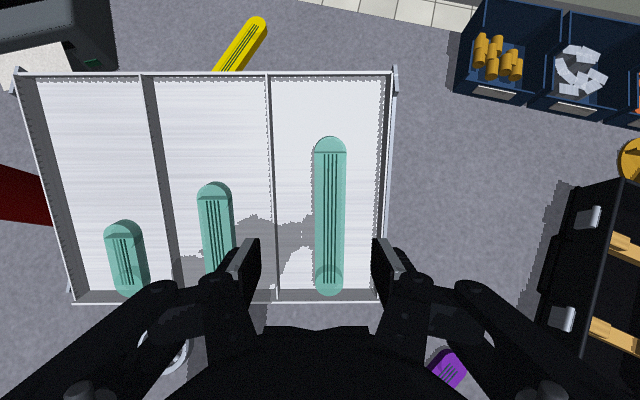

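Run:
```python
from h import *
from scipy.optimize import least_squares
cs={"side":cal("side"),"top":cal("top"),"wrist":cal("wrist")}
fs={"side":"pics/side0.png","top":"pics/top0.png","wrist":"pics/w2.png"}
gu={"side":(340,200),"top":(329,231),"wrist":(330,210)}
hulls={};masks={}
for n in fs:
    hsv=cv2.cvtColor(cv2.imread(fs[n]),cv2.COLOR_BGR2HSV); m=cv2.inRange(hsv,(70,45,40),(95,255,255))
    _,l,st,ce=cv2.connectedComponentsWithStats(m); i=l[gu[n][1],gu[n][0]]
    print(n,i,st[i],ce[i]); masks[n]=(l==i)
    hulls[n]=ce[i]
print("tri side/wrist",tri(cs["side"],hulls["side"],cs["wrist"],hulls["wrist"]))
print("tri side/top",tri(cs["side"],hulls["side"],cs["top"],hulls["top"]))
# model
a=np.linspace(0,2*np.pi,60); pl=np.stack([np.where(np.cos(a)>=0,.078,-.078)+.017*np.cos(a),.017*np.sin(a)],1)
V=np.vstack([np.c_[pl,np.full(60,.0085)],np.c_[pl,np.full(60,-.0085)]])
def feats(n,p):
    R=Ro.from_euler("ZY",[p[3],-p[4]]).as_matrix(); X=V@R.T+p[:3]
    q=np.array([proj(cs[n],x) for x in X]).astype(np.float32)
    M=cv2.moments(cv2.convexHull(q)); 
    c=np.array([M["m10"],M["m01"]])/M["m00"]; C=np.array([M["mu20"],M["mu11"],M["mu02"]])/M["m00"]
    return c,C
obs={}
for n in masks:
    M=cv2.moments(masks[n].astype(np.uint8),True); obs[n]=(np.array([M["m10"],M["m01"]])/M["m00"],np.array([M["mu20"],M["mu11"],M["mu02"]])/M["m00"])
def res(p):
    r=[]
    for n in masks:
        c,C=feats(n,p); r+=list((c-obs[n][0])*(1 if n!="wrist" else .7)); S=np.sqrt(obs[n][1].max()); r+=list((C-obs[n][1])/S)
    return r
s=least_squares(res,[.547,.104,.104,.23,.49]); print(s.x,np.degrees(s.x[3:]),s.cost,np.array(s.fun))
np.save("glass.npy",s.x)
```

```text
side 3 [321 183  41  37 452] [340.6969 201.1571]
top 2 [319 204  20  55 538] [328.8383 231.2379]
wrist 80 [ 314  136   33  160 4649] [329.3336 214.1222]
tri side/wrist (array([0.5539, 0.1037, 0.0988]), np.float64(0.0064395942868709964))
tri side/top (array([0.5486, 0.1047, 0.1032]), np.float64(0.0002010197046811067))
[0.5482 0.1044 0.1031 0.2302 0.4906] [13.1882 28.1067] 0.9110149019125937 [ 0.102  -0.0227  0.1849  0.1813  0.4045 -0.0491 -0.6288  0.0877  0.0508
  0.8681 -0.0368  0.4637  0.0272 -0.4479 -0.0331]
```

```bash
cat >> h.py <<'E'
def Rtool(yaw,tilt):
    "tool x heads along yaw (deg), rising by tilt; z into the surface"
    y,t=np.radians([yaw,tilt]); xh=np.array([np.cos(y),np.sin(y),0]);up=np.array([0,0,1.])
    X=np.cos(t)*xh+np.sin(t)*up; Z=np.sin(t)*xh-np.cos(t)*up
    return np.stack([X,np.cross(Z,X),Z],1)
E
python3 - <<'E'
from h import *
R=Rtool(13.2,28.1);np.save("Rg.npy",R);g=np.load("glass.npy")[:3]
go(g-R[:,2]*.04,R);go(g+R[:,2]*.007,R)
E
```

```text
turn [0.001 0.003 0.004] shift [-40.3  14.6 120.1] clock 3.55
turn [0.001 0.003 0.004] shift [-40.1  14.6 167.1] clock 3.55
```

```bash
python3 -m pendant '[[[0,0.003,0.004],[-40,14.6,35],60],[[0,0.003,0.004],[-40,14.6,80],60],[[0,0.003,0.004],[-40,14.6,110],60],[[0,0.003,0.004],[-40,14.6,120],60],[[0,0.003,0.004],[-40,14.6,120],60]]' 25
python3 - <<'E'
from h import *
R=np.load("Rg.npy");g=np.load("glass.npy")[:3]
go(g+R[:,2]*.007,R); print(np.array(sense()["joints"]))
im=grab_frame("wrist");cv2.imwrite("pics/w3.png",im[:,:,::-1])
E
```

```text
clock: 4.05
tool_pos: [0.5296, 0.1003, 0.1373]
ee_rot: [-2.977, -0.344, -0.741]
contact_force: [-0.2, -0.1, 1.1]
grip_width: 0.06
turn [0.001 0.003 0.   ] shift [ 0.9  0.2 46.1] clock 4.05
[-0.2828 -0.0378  0.0278  2.1873  0.028   0.5048 -1.6164]
```

View pics/w3.png

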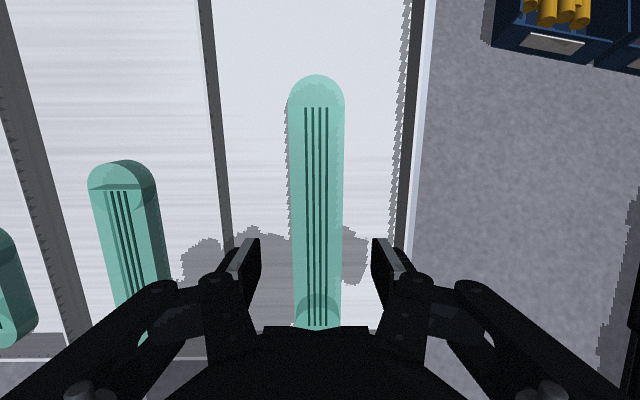

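```bash
python3 -m pendant '[[[0,0.003,0],[1,0,20],60],[[0,0.003,0],[1,0,36],60],[[0,0.003,0],[1,0,42],60],[[0,0.003,0],[1,0,45],60],[[0,0.003,0],[1,0,45],60]]' 25
python3 - <<'E'
from h import *
R=np.load("Rg.npy");g=np.load("glass.npy")[:3]
go(g+R[:,2]*.007,R);
E
```

```text
clock: 4.6
tool_pos: [0.5517, 0.1053, 0.1001]
ee_rot: [-2.974, -0.343, -0.75]
contact_force: [-0.6, -1.9, 0.2]
grip_width: 0.0601
turn [ 0.001 -0.004 -0.   ] shift [-1.8  0.1  2.6] clock 4.6
```

Close gently at 25 N.

```bash
python3 -m pendant '[[[0,0,0],[0,0,0.5],45],[[0,0,0],[0,0,0.5],30],[[0,0,0],[0,0,0.5],30],[[0,0,0],[0,0,0.5],30],[[0,0,0],[0,0,0.5],30]]' 28
python3 - <<'E'
from h import *
R=np.load("Rg.npy");g=np.load("glass.npy")[:3]
go(g+R[:,2]*.007,R);print(sense()["contact_force"],sense()["grip_width"])
im=grab_frame("wrist");cv2.imwrite("pics/w4.png",im[:,:,::-1])
im=grab_frame("side");cv2.imwrite("pics/s4.png",cv2.resize(im[120:320,200:440,::-1],None,fx=3,fy=3))
E
```

```text
clock: 5.1
tool_pos: [0.5518, 0.1053, 0.0996]
ee_rot: [-2.974, -0.343, -0.75]
contact_force: [-4.6, -0.9, 6.3]
grip_width: 0.0333
turn [ 0.001 -0.004 -0.   ] shift [-1.6  0.1  2.1] clock 5.1
[-4.6186 -0.8699  6.3353] 0.033296460233018785
```

View pics/w4.png

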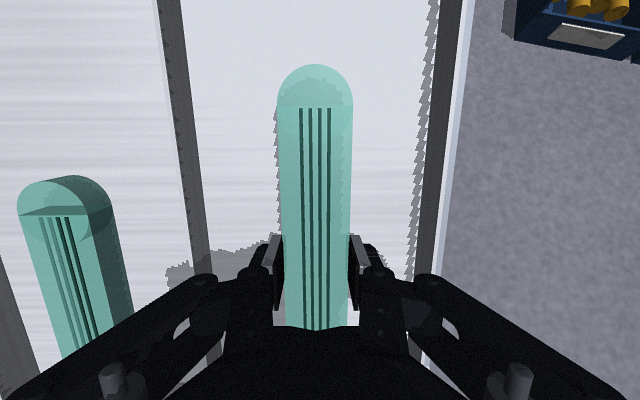

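View pics/s4.png

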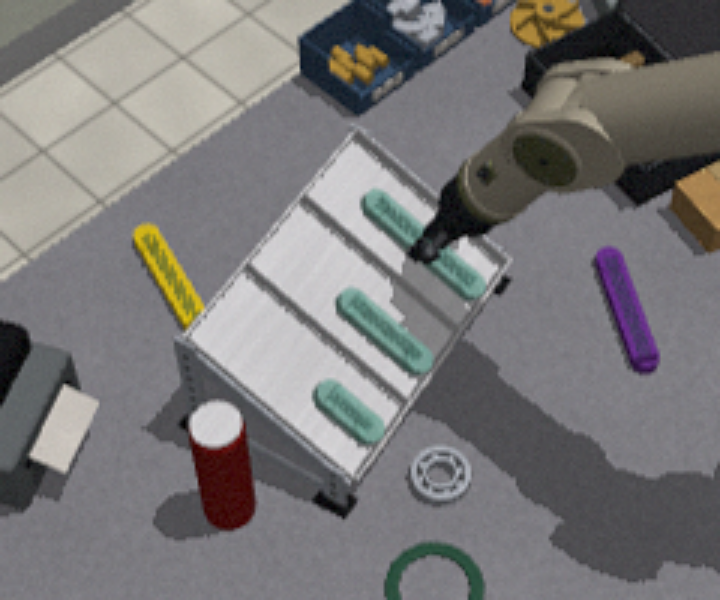

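Gripped at 33.3 mm, with the pads on the glass sides at (277,270) and (357,270). Now I lift along the shelf normal.

```bash
python3 -m pendant '[[[0,0,0],[0,0,-5],30],[[0,0,0],[0,0,-15],30],[[0,0,0],[0,0,-35],30],[[0,0,0],[0,0,-60],30],[[0,0,0],[0,0,-80],30]]' 28
python3 - <<'E'
from h import *
c=calibration("wrist")
im=grab_frame("wrist");cv2.imwrite("pics/w5.png",im[:,:,::-1]);print(sense()["contact_force"],sense()["grip_width"])
print(np.array(sense()["joints"]))
go([.551,-.307,.2],Rtool(-10,0))
E
```

```text
clock: 5.7
tool_pos: [0.5134, 0.0963, 0.1701]
ee_rot: [-2.975, -0.343, -0.748]
contact_force: [0.9, -0.1, -2.0]
grip_width: 0.0333
[ 0.3729 -1.1576  0.3154] 0.03345763266178753
[-0.282  -0.1282  0.0248  2.1825  0.0301  0.5916 -1.6188]
turn [-0.099 -0.489  0.396] shift [-36.2 401.3 -49.9] clock 5.75
```

View pics/w5.png

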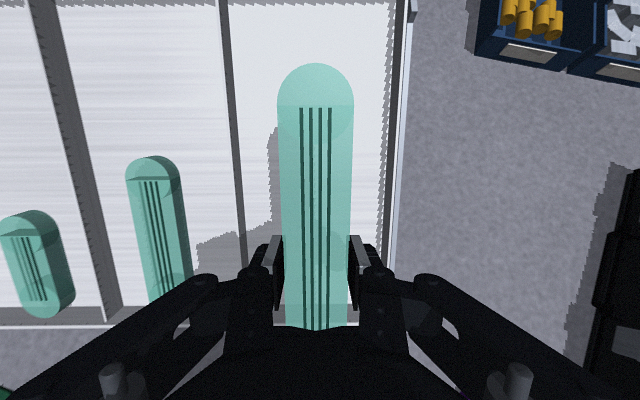

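```bash
python3 -m pendant '[[[0,0,0],[-2,10,-20],30],[[-0.01,-0.05,0.04],[-5,35,-45],30],[[-0.02,-0.1,0.08],[-8,75,-65],30],[[-0.035,-0.17,0.14],[-11,120,-76],30],[[-0.05,-0.245,0.2],[-14,165,-76],30]]' 28
python3 - <<'E'
from h import *
print(np.array(sense()["joints"]))
go([.552,-.308,.23],Rtool(-10,0))
E
```

```text
clock: 6.25
tool_pos: [0.505, -0.0765, 0.2321]
ee_rot: [-3.09, -0.032, -0.381]
contact_force: [1.9, -0.1, -2.2]
grip_width: 0.0333
[-0.1451 -0.0527  0.2678  1.8985 -0.0533  1.0547 -1.4054]
turn [-0.05  -0.243  0.194] shift [ 41.2 232.5   6.4] clock 6.25
```

```bash
python3 -m pendant '[[[-0.01,-0.06,0.05],[9,45,1],30],[[-0.02,-0.12,0.1],[18,90,3],30],[[-0.035,-0.18,0.15],[27,130,5],30],[[-0.05,-0.243,0.194],[34,160,6],30],[[-0.05,-0.243,0.194],[37,180,6],30]]' 28
python3 - <<'E'
from h import *
print(np.array(sense()["joints"]))
go([.552,-.308,.23],Rtool(-10,0))
c=cal("wrist");im=grab_frame("wrist");cv2.imwrite("pics/w6.png",im[:,:,::-1]); np.savez("w6.npz",K=c[0],R=c[1],t=c[2])
for t in ["case","seat","lid_hinge","lid_edge"]:
        r=spot_point("wrist",t); print(t,[(np.round(d["at"],3).tolist(),round(d["confidence"],2)) for d in r][:4])
im=grab_frame("top");cv2.imwrite("pics/t6.png",cv2.resize(im[150:310,380:580,::-1],None,fx=4,fy=3.75))
E
```

```text
clock: 6.75
tool_pos: [0.5478, -0.2552, 0.2265]
ee_rot: [3.128, -0.273, -0.01]
contact_force: [1.6, 0.6, -2.8]
grip_width: 0.0336
[ 0.0539  0.361   0.4379  1.4496 -0.149   1.37   -1.2475]
turn [0.003 0.006 0.   ] shift [13.2 51.3 -3.5] clock 6.75
case [([0.557, -0.309, -0.003], 0.65)]
seat [([0.553, -0.307, 0.04], 0.67)]
lid_hinge [([0.537, -0.378, 0.077], 0.85)]
lid_edge [([0.535, -0.408, 0.236], 0.85), ([0.555, -0.308, -0.004], 0.2)]
```

View pics/w6.png

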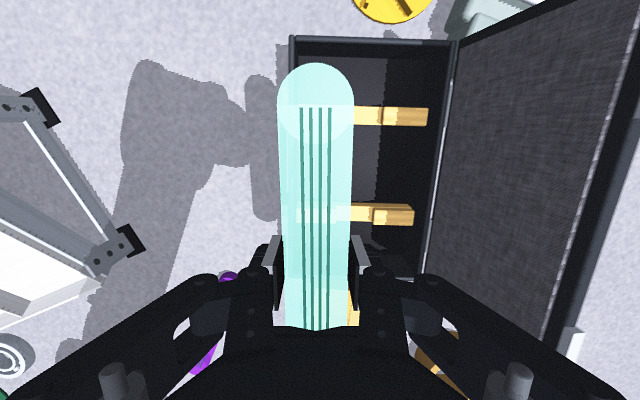

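View pics/t6.png

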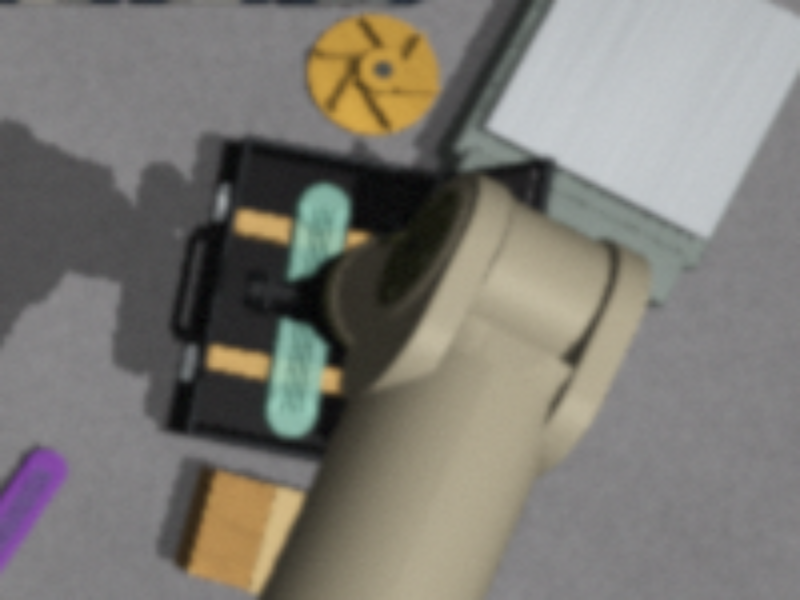

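View side.

Run:
```python
from h import *
im=grab_frame("side");cv2.imwrite("pics/s6.png",cv2.resize(im[60:220,320:540,::-1],None,fx=3.5,fy=3.5))
# case corner refinement in wrist view: project model with pose
d=np.load("w6.npz");c=(d["K"],d["R"],d["t"])
I=cv2.imread("pics/w6.png")
y=np.radians(-100);cx=np.array([np.cos(y),np.sin(y),0]);cy=np.array([-np.sin(y),np.cos(y),0]);o=np.array([.552,-.308,0])
def P(x,yy,z): return tuple(int(round(v)) for v in proj(c,o+cx*x+cy*yy+np.array([0,0,z])))
for s in (-1,1):
    for ax in ([-74,74],):
        for yy in (s*60-10,s*60+10):
            cv2.line(I,P(-.074,yy/1000,.046),P(-.023,yy/1000,.046),(0,0,255),1)
            cv2.line(I,P(.074,yy/1000,.046),P(.023,yy/1000,.046),(0,0,255),1)
q=[P(-.08,-.13,.075),P(.08,-.13,.075),P(.08,.13,.075),P(-.08,.13,.075)]
for i in range(4): cv2.line(I,q[i],q[(i+1)%4],(255,0,255),1)
cv2.imwrite("pics/w6m.png",I)
```

```text
(no output)
```

View pics/s6.png

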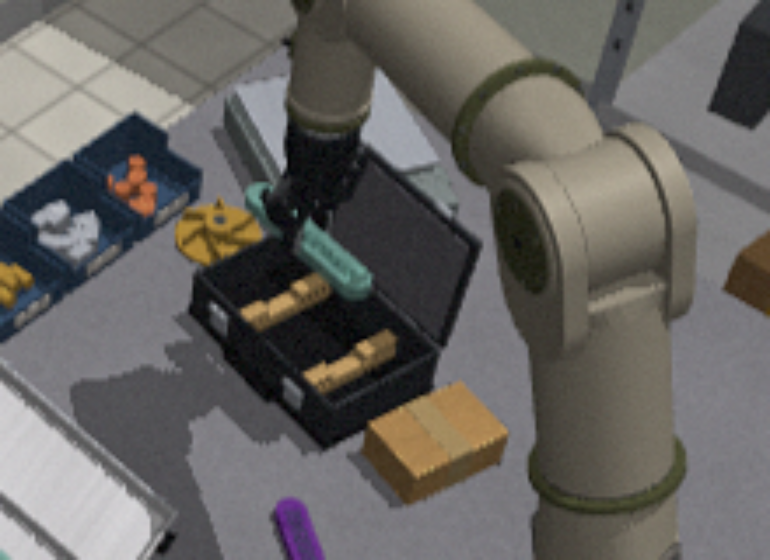

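View pics/w6m.png

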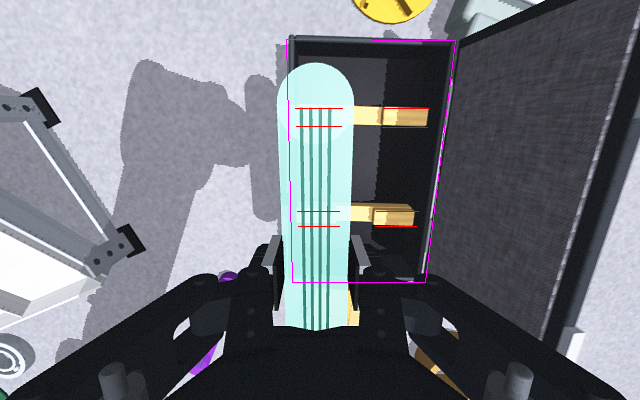

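```bash
python3 -m pendant '[[[0.003,0.006,0],[5,20,-2],30],[[0.003,0.006,0],[11,40,0],30],[[0.003,0.006,0],[14.5,51.5,20],30],[[0.003,0.006,0],[14.5,51.5,50],30],[[0.003,0.006,0],[14.5,51.5,80],30]]' 28
python3 - <<'E'
from h import *
print(np.array(sense()["joints"]))
R=Rtool(-10,0);go(np.array([.552,-.308,.0356])+R[:,0]*.0016,R)
im=grab_frame("wrist");cv2.imwrite("pics/w7.png",im[:,:,::-1])
im=grab_frame("side");cv2.imwrite("pics/s7.png",cv2.resize(im[60:220,320:540,::-1],None,fx=3.5,fy=3.5))
E
```

```text
clock: 7.6
tool_pos: [0.5527, -0.3067, 0.1483]
ee_rot: [-3.129, 0.27, -0.011]
contact_force: [0.9, 0.2, -1.8]
grip_width: 0.0336
[ 0.144   0.4662  0.4364  1.4893 -0.2077  1.2258 -1.1342]
turn [-0.002 -0.007  0.002] shift [  0.4   1.6 112.7] clock 7.6
```

View pics/w7.png

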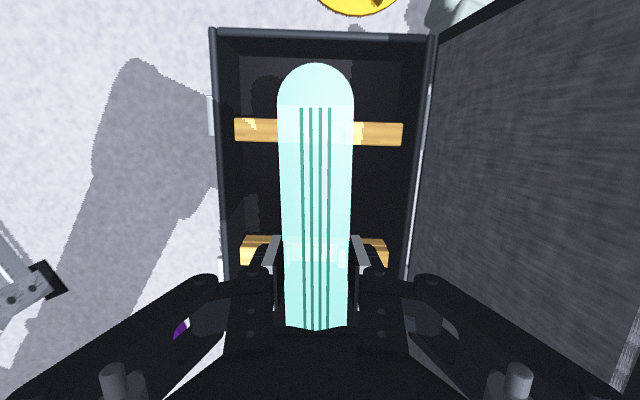

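View pics/s7.png

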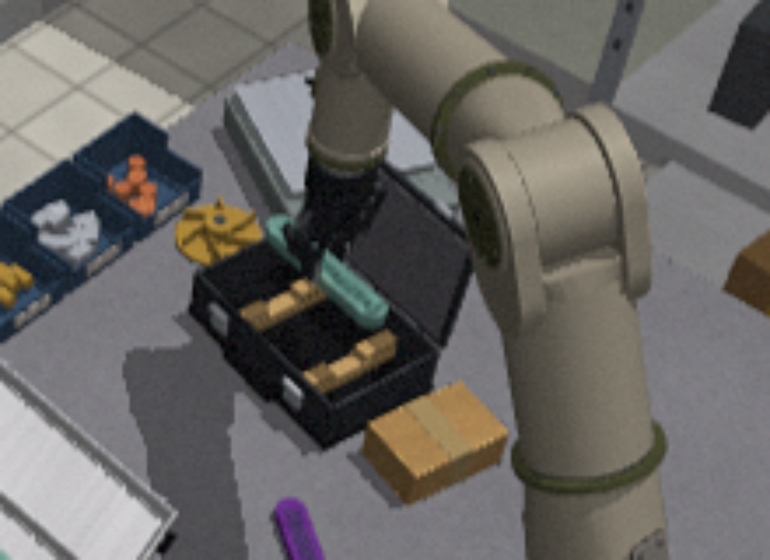

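```bash
python3 -m pendant '[[[-0.002,-0.007,0.002],[0.5,2,30],30],[[-0.002,-0.007,0.002],[0.5,2,65],30],[[-0.002,-0.007,0.002],[0.5,2,90],30],[[-0.002,-0.007,0.002],[0.5,2,102],30],[[-0.002,-0.007,0.002],[0.5,2,106],30]]' 28
python3 - <<'E'
from h import *
R=Rtool(-10,0);go(np.array([.552,-.308,.0356])+R[:,0]*.0016,R)
im=grab_frame("wrist");cv2.imwrite("pics/w8.png",im[:,:,::-1])
E
```

```text
clock: 8.2
tool_pos: [0.5533, -0.3085, 0.0425]
ee_rot: [-3.129, 0.273, 0.004]
contact_force: [-0.6, 0.9, -1.4]
grip_width: 0.0329
turn [-0.     0.003  0.001] shift [ 0.2 -0.3  6.9] clock 8.2
```

View pics/w8.png

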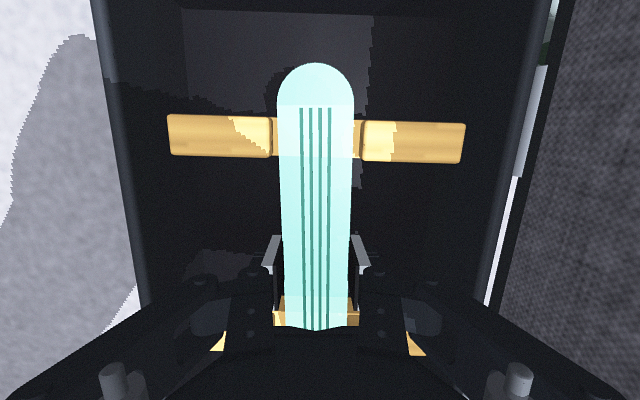

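```bash
python3 -m pendant '[[[0,0,0],[0,0,1.5],30],[[0,0,0],[0,0,3],30],[[0,0,0],[0,0,4],30],[[0,0,0],[0,0,4.5],30],[[0,0,0],[0,0,5],30]]' 28
```

```text
clock: 8.75
tool_pos: [0.5531, -0.3093, 0.0375]
ee_rot: [3.129, -0.274, -0.003]
contact_force: [0.4, 0.1, -2.2]
grip_width: 0.0331
```

```bash
python3 -m pendant '[[[0,0,0],[0,0,0.5],30],[[0,0,0],[0,0,1],30],[[0,0,0],[0,0,1.5],30],[[0,0,0],[0,0,1.5],30]]' 28;  python3 -m pendant '[[[0,0,0],[0,0,0.5],30],[[0,0,0],[0,0,1],30],[[0,0,0],[0,0,1],30]]' 28
```

```text
clock: 9.15
tool_pos: [0.5532, -0.3093, 0.0363]
ee_rot: [3.129, -0.274, -0.003]
contact_force: [-1.6, 1.4, 3.6]
grip_width: 0.0333
clock: 9.45
tool_pos: [0.5532, -0.3093, 0.0362]
ee_rot: [3.13, -0.274, -0.003]
contact_force: [-4.6, 3.8, 11.6]
grip_width: 0.0334
```

```bash
python3 -m pendant '[[[0,0,0],[0,0,-0.8],30],[[0,0,0],[0,0,-0.8],35],[[0,0,0],[0,0,-0.8],38],[[0,0,0],[0,0,-0.8],44],[[0,0,0],[0,0,-0.8],52]]' 20
python3 - <<'E'
from h import *
im=grab_frame("wrist");cv2.imwrite("pics/w9.png",im[:,:,::-1]); print(sense()["contact_force"],sense()["grip_width"])
E
```

```text
clock: 9.95
tool_pos: [0.553, -0.3092, 0.0354]
ee_rot: [3.129, -0.274, -0.004]
contact_force: [-0.0, -1.2, -0.4]
grip_width: 0.0518
[0.6192 0.376  0.4013] 0.05203612331966016
```

View pics/w9.png

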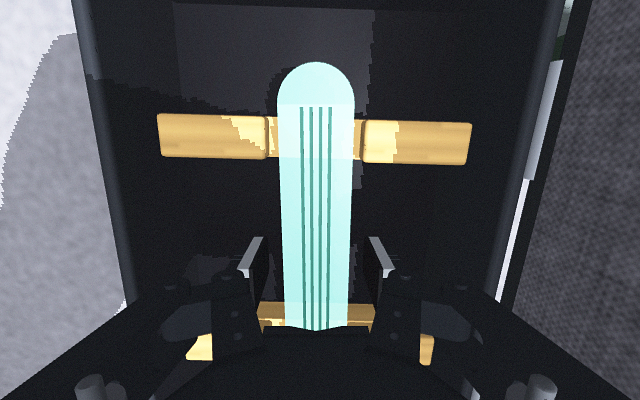

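```bash
python3 -m pendant '[[[0,0,0],[0,0,-5],52],[[0,0,0],[0,0,-25],52],[[0,0,0],[0,0,-65],52],[[0,0,0],[0,0,-110],52],[[0,0,0],[0,0,-150],52]]' 20; python3 -m pendant '[[[0,0,0],[0,-10,-40],30],[[0,0,0],[0,-30,-80],10],[[0,0,0],[0,-40,-120],0],[[0,0,0],[0,-40,-125],0],[[0,0,0],[0,-40,-125],0]]' 20
python3 - <<'E'
from h import *
c=cal("wrist");im=grab_frame("wrist");cv2.imwrite("pics/w10.png",im[:,:,::-1]);np.savez("w10.npz",K=c[0],R=c[1],t=c[2])
for n in ("wrist",):
  for t in ["glass_long_mid","seat","lid_hinge","lid_edge"]:
        r=spot_point(n,t); print(t,[(np.round(d["at"],3).tolist(),round(d["confidence"],2)) for d in r][:4])
im=grab_frame("side");cv2.imwrite("pics/s10.png",cv2.resize(im[40:220,320:540,::-1],None,fx=3.3,fy=3.3))
for t in ["glass_long_mid","seat","lid_hinge","lid_edge"]:
        r=spot_point("side",t); print(t,[(np.round(d["at"],3).tolist(),round(d["confidence"],2)) for d in r][:4])
E
```

```text
clock: 10.5
tool_pos: [0.5533, -0.3094, 0.1881]
ee_rot: [3.129, -0.274, -0.002]
contact_force: [0.9, -0.8, -0.7]
grip_width: 0.052
clock: 11.0
tool_pos: [0.5612, -0.2701, 0.3125]
ee_rot: [3.128, -0.273, 0.002]
contact_force: [0.5, 0.2, -0.5]
grip_width: 0.0004
glass_long_mid [([0.549, -0.311, 0.047], 0.76)]
seat []
lid_hinge [([0.54, -0.383, 0.074], 0.67)]
lid_edge [([0.535, -0.406, 0.237], 0.77)]
glass_long_mid [([0.338, 0.608, 0.008], 0.94), ([0.552, -0.308, 0.037], 0.84), ([0.786, 0.323, 0.011], 0.83), ([0.346, -0.057, 0.006], 0.59)]
seat [([0.552, -0.306, 0.044], 0.78)]
lid_hinge [([0.54, -0.384, 0.077], 0.76)]
lid_edge []
```

View pics/w10.png

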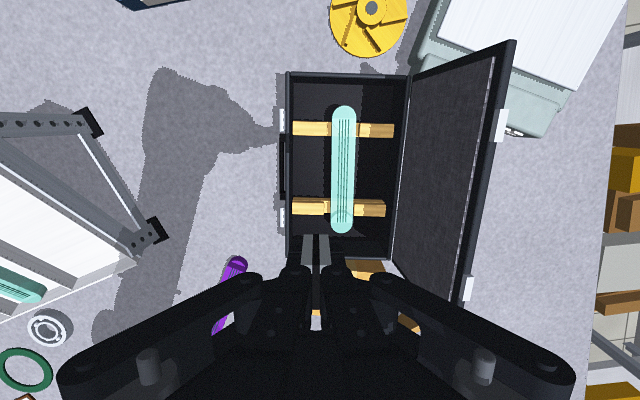

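View pics/s10.png

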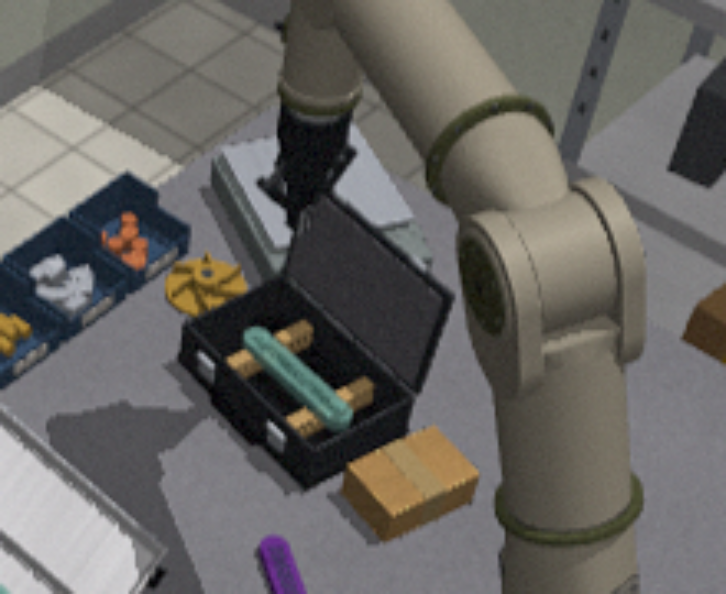

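Picture s10 shows the glass lying in both saddles, and the wrist view puts its centre at about (0.549,−0.311,0.047). Next is the lid. First I check the height of the toolbox behind it and compute the push path.

Run:
```python
from h import *
d=np.load("w10.npz");c=(d["K"],d["R"],d["t"]);ct=cal("top")
print("toolbox corner",tri(ct,(548,210),c,(568,124)), tri(ct,(503,188),c,(442,40)))
q1=1.70;w=.0145;H=np.array([.080,.0755]);s=.13
cur=None
for q in list(np.arange(1.7,-.01,-.1)):
    u=np.array([-np.cos(q),np.sin(q)]);n=np.array([np.sin(q),np.cos(q)])
    C=H+s*u+.008*n+[w,0]
    print(round(q,2),np.round(C*1000,1))
```

```text
toolbox corner (array([ 0.5992, -0.5284,  0.1841]), np.float64(0.03309882275834525)) (array([ 0.6841, -0.4228,  0.1434]), np.float64(0.005865138752524661))
1.7 [119.2 203.4]
1.6 [106.3 205.2]
1.5 [ 93.3 205.7]
1.4 [ 80.3 205. ]
1.3 [ 67.4 202.9]
1.2 [ 54.8 199.6]
1.1 [ 42.7 195. ]
1.0 [ 31.  189.2]
0.9 [ 20.  182.3]
0.8 [  9.7 174.3]
0.7 [  0.2 165.4]
0.6 [ -8.3 155.5]
0.5 [-15.8 144.8]
0.4 [-22.1 133.5]
0.3 [-27.3 121.6]
0.2 [-31.3 109.2]
0.1 [-34.1  96.4]
-0.0 [-35.5  83.5]
```

```bash
python3 -m pendant '[[[0,0,0],[-8,40,-5],0],[[0,0,0],[-16,80,-5],0],[[0,0,0],[-24,120,-5],0],[[0,0,0],[-32,155,-5],0],[[0,0,0],[-32,178,0],0]]' 20
```

```text
clock: 12.0
tool_pos: [0.4956, -0.4431, 0.3116]
ee_rot: [3.127, -0.28, -0.003]
contact_force: [0.4, 0.7, -0.6]
grip_width: -0.0002
```

```bash
cat >> h.py <<'E'
def cc():
    s=sense();d=np.array(s["tool_pos"])-[.552,-.308,0];y=np.radians(-100)
    print("case xyz mm",np.round(1000*np.array([d[0]*np.cos(y)+d[1]*np.sin(y),-d[0]*np.sin(y)+d[1]*np.cos(y),d[2]]),1),"F",np.round(s["contact_force"],1),s["clock"])
E
python3 - <<'E'
from h import *
cc()
im=grab_frame("side");cv2.imwrite("pics/s11.png",cv2.resize(im[40:220,320:540,::-1],None,fx=3.3,fy=3.3))
im=grab_frame("wrist");cv2.imwrite("pics/w11.png",im[:,:,::-1])
E
```

```text
case xyz mm [142.8 -32.  311.6] F [ 0.4  0.7 -0.6] 12.0
```

View pics/s11.png

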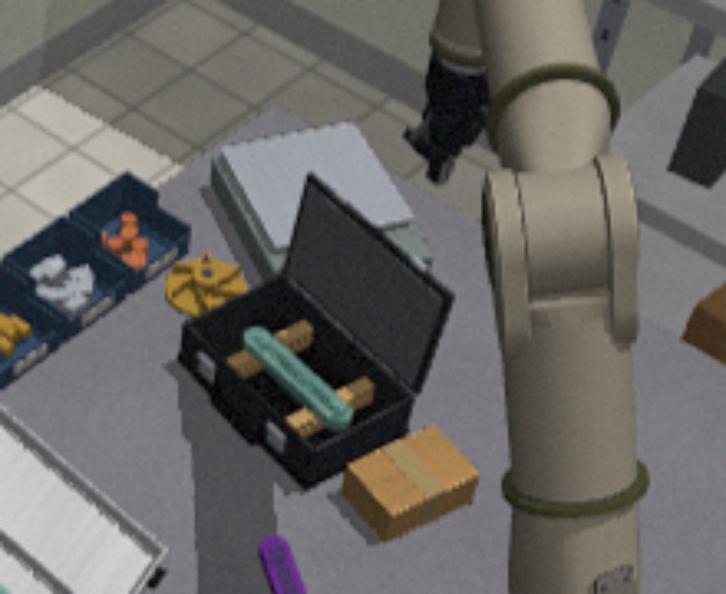

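View pics/w11.png

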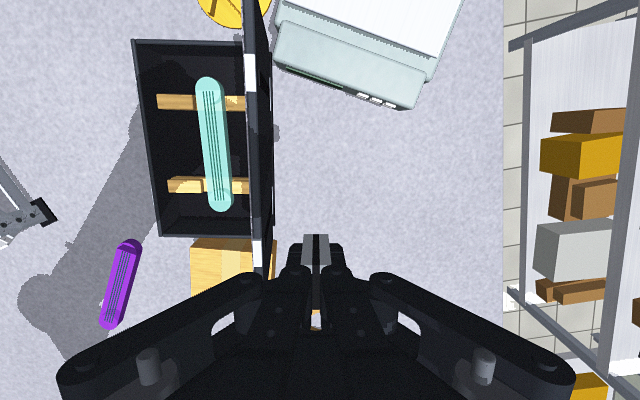

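```bash
python3 -m pendant '[[[0,0,0],[0,0,30],0],[[0,0,0],[0,0,65],0],[[0,0,0],[0,0,92],0],[[0,0,0],[0,0,104],0],[[0,0,0],[0,0,104],0]]' 20
python3 - <<'E'
from h import *
cc()
im=grab_frame("side");cv2.imwrite("pics/s12.png",cv2.resize(im[40:220,320:540,::-1],None,fx=3.3,fy=3.3))
im=grab_frame("wrist");cv2.imwrite("pics/w12.png",im[:,:,::-1])
E
```

```text
clock: 12.6
tool_pos: [0.498, -0.4381, 0.2051]
ee_rot: [-3.128, 0.272, 0.008]
contact_force: [0.4, -0.2, 0.2]
grip_width: 0.0003
case xyz mm [137.5 -30.6 205.1] F [ 0.4 -0.2  0.2] 12.6
```

View pics/w12.png

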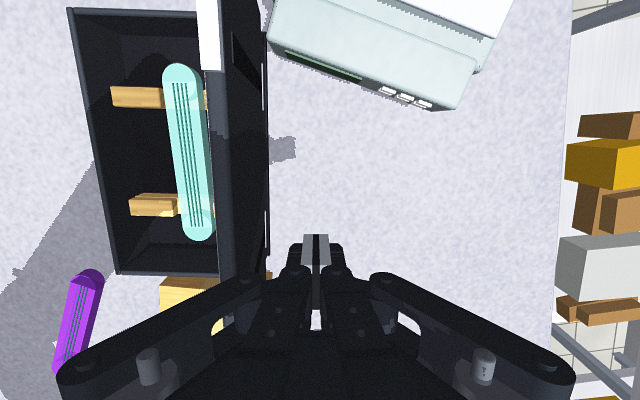

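View pics/s12.png

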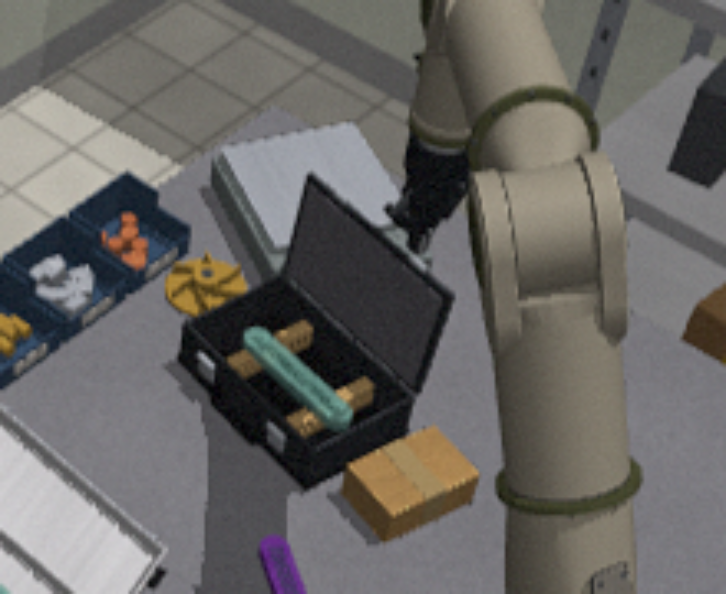

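```bash
python3 -m pendant '[[[0,0,0],[0,-8,0],0],[[0,0,0],[0,-18,0],0],[[0,0,0],[0,-31,0],0],[[0,0,0],[0,-44,0],0],[[0,0,0],[0,-57,0],0]]' 20
python3 - <<'E'
from h import *
cc()
im=grab_frame("side");cv2.imwrite("pics/s13.png",cv2.resize(im[40:220,320:540,::-1],None,fx=3.3,fy=3.3))
for n in ("side","wrist"):
  if n=="wrist": cv2.imwrite("pics/w13.png",grab_frame(n)[:,:,::-1])
  print(n,[(np.round(d["at"],3).tolist(),round(d["confidence"],2)) for d in spot_point(n,"lid_edge")])
E
```

```text
clock: 13.2
tool_pos: [0.5085, -0.3823, 0.2073]
ee_rot: [3.129, -0.273, -0.002]
contact_force: [1.4, -2.5, -0.6]
grip_width: 0.0001
case xyz mm [ 80.7 -30.  207.3] F [ 1.4 -2.5 -0.6] 13.2
side [([0.538, -0.368, 0.236], 0.92)]
wrist [([0.544, -0.369, 0.234], 0.94)]
```

View pics/s13.png

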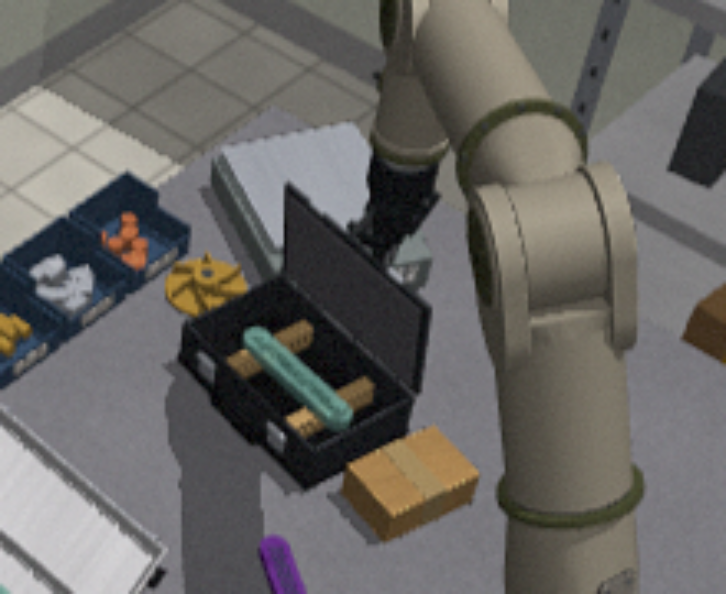

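View pics/w13.png

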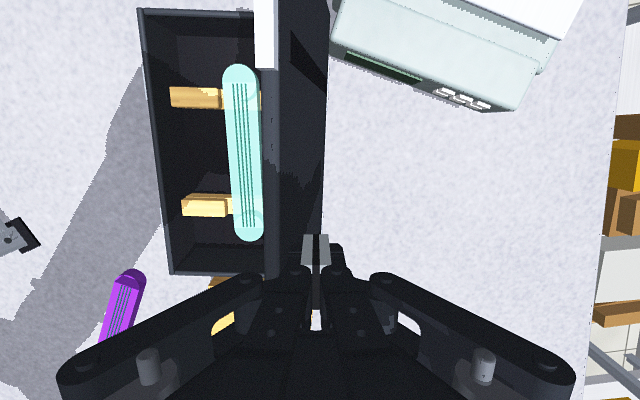

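```bash
python3 -m pendant '[[[0,0,0],[0,-13,3],0],[[0,0,0],[0,-26,6],0],[[0,0,0],[0,-38,11],0],[[0,0,0],[0,-50,17],0],[[0,0,0],[0,-61,24],0]]' 20
python3 - <<'E'
from h import *
cc()
im=grab_frame("side");cv2.imwrite("pics/s14.png",cv2.resize(im[40:220,320:540,::-1],None,fx=3.3,fy=3.3))
print([(np.round(d["at"],3).tolist(),round(d["confidence"],2)) for d in spot_point("side","lid_edge")])
E
```

```text
clock: 13.9
tool_pos: [0.5189, -0.3218, 0.1822]
ee_rot: [-3.13, 0.273, 0.003]
contact_force: [-0.0, -0.0, 1.9]
grip_width: -0.0003
case xyz mm [ 19.3 -30.2 182.2] F [-0.  -0.   1.9] 13.9
[([0.556, -0.3, 0.212], 0.67)]
```

View pics/s14.png

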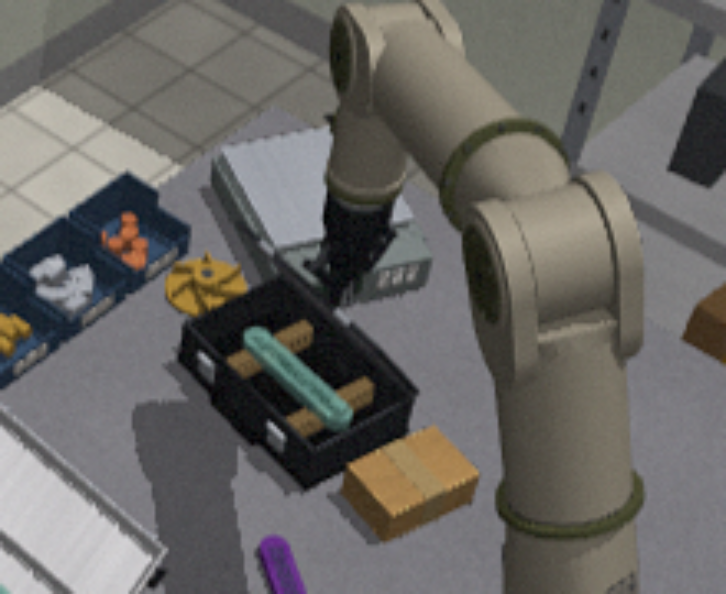

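```bash
python3 -m pendant '[[[0,0,0],[0,-9,8],0],[[0,0,0],[0,-18,16],0],[[0,0,0],[0,-26,25],0],[[0,0,0],[0,-33,35],0],[[0,0,0],[0,-38,43],0]]' 20
python3 - <<'E'
from h import *
cc()
im=grab_frame("side");cv2.imwrite("pics/s15.png",cv2.resize(im[40:220,320:540,::-1],None,fx=3.3,fy=3.3))
print([(np.round(d["at"],3).tolist(),round(d["confidence"],2)) for d in spot_point("side","lid_edge")])
E
```

```text
clock: 14.5
tool_pos: [0.5249, -0.2847, 0.1384]
ee_rot: [-3.129, 0.273, 0.005]
contact_force: [-0.3, -0.5, 0.0]
grip_width: 0.0001
case xyz mm [-18.2 -30.7 138.4] F [-0.3 -0.5  0. ] 14.5
[([0.565, -0.248, 0.154], 0.92)]
```

View pics/s15.png

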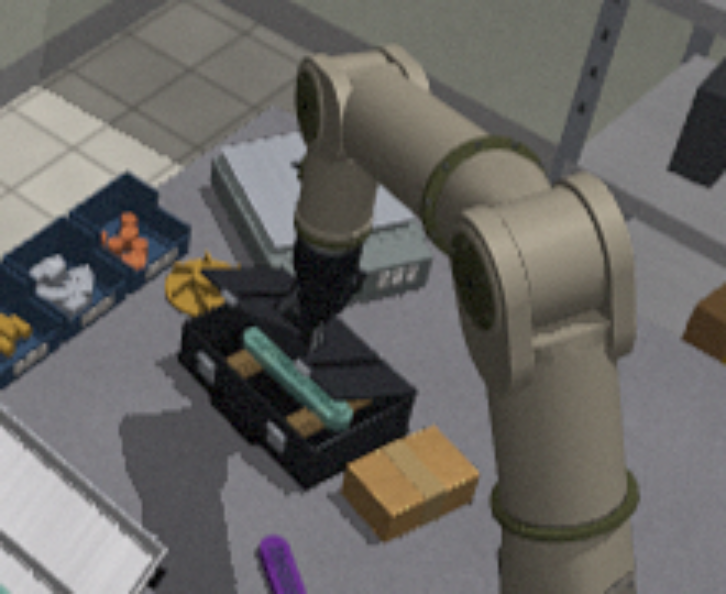

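```bash
python3 -m pendant '[[[0,0,0],[0,-4,5],0],[[0,0,0],[0,-6,11],0],[[0,0,0],[0,-9,17],0],[[0,0,0],[0,-11,23],0],[[0,0,0],[0,-13,29],0]]' 20
python3 -m pendant '[[[0,0,0],[0,-1,5],0],[[0,0,0],[0,-2,10],0],[[0,0,0],[0,-3,15],0],[[0,0,0],[0,-4,19],0],[[0,0,0],[0,-4,22],0]]' 20
python3 - <<'E'
from h import *
cc()
E
```

```text
clock: 15.1
tool_pos: [0.5273, -0.273, 0.1102]
ee_rot: [3.129, -0.274, -0.003]
contact_force: [-0.1, -0.3, 1.3]
grip_width: -0.0001
clock: 15.6
tool_pos: [0.5276, -0.269, 0.0882]
ee_rot: [3.13, -0.274, -0.004]
contact_force: [0.5, 0.9, 0.9]
grip_width: -0.0002
case xyz mm [-34.1 -30.8  88.2] F [0.5 0.9 0.9] 15.6
```

```bash
python3 -m pendant '[[[0,0,0],[0,0,1.5],0],[[0,0,0],[0,0,3],0],[[0,0,0],[0,0,4],0],[[0,0,0],[0,0,5],0],[[0,0,0],[0,0,5],0]]' 20
python3 - <<'E'
from h import *
cc()
im=grab_frame("side");cv2.imwrite("pics/s16.png",cv2.resize(im[40:220,320:540,::-1],None,fx=3.3,fy=3.3))
print([(np.round(d["at"],3).tolist(),round(d["confidence"],2)) for d in spot_point("side","lid_edge")])
E
```

```text
clock: 16.1
tool_pos: [0.5277, -0.2693, 0.0837]
ee_rot: [3.129, -0.274, -0.004]
contact_force: [-0.5, -0.4, 0.1]
grip_width: -0.0
case xyz mm [-33.9 -30.7  83.7] F [-0.5 -0.4  0.1] 16.1
[([0.569, -0.23, 0.076], 0.79)]
```

View pics/s16.png

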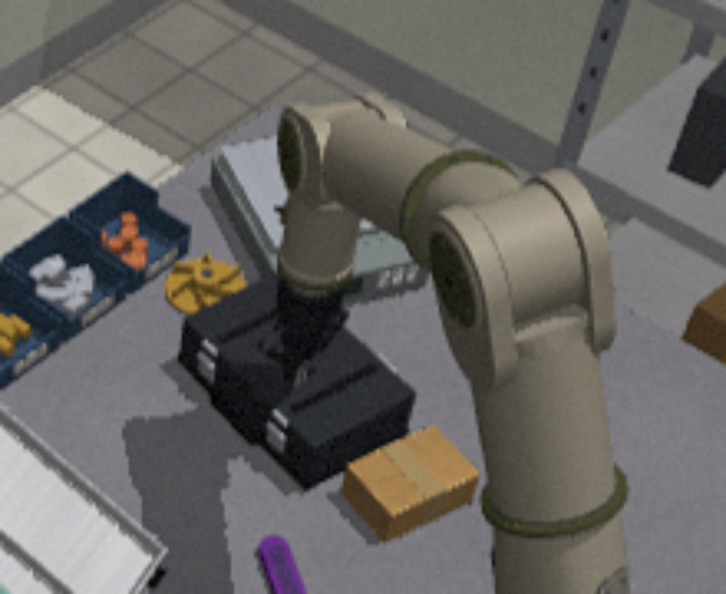

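```bash
python3 -m pendant '[[[0,0,0],[0,0,0.5],0],[[0,0,0],[0,0,1],0],[[0,0,0],[0,0,1.5],0],[[0,0,0],[0,0,2],0],[[0,0,0],[0,0,2],0]]' 20
```

```text
clock: 16.7
tool_pos: [0.5278, -0.2693, 0.0835]
ee_rot: [-3.129, 0.274, 0.002]
contact_force: [-6.5, 4.2, 16.5]
grip_width: 0.0001
```

```bash
python3 -m pendant '[[[0,0,0],[0,0,-2],0],[[0,0,0],[0,0,-20],0],[[0,0,0],[0,0,-60],0],[[0,0,0],[0,-30,-100],0],[[0,0,0],[0,-70,-140],0]]' 20;python3 -m pendant '[[[0,0,0],[0,-40,-30],0],[[0,0,0],[0,-80,-30],0],[[0,0,0],[0,-120,-30],0],[[0,0,0],[0,-130,-30],0],[[0,0,0],[0,-130,-30],0]]' 20
python3 - <<'E'
from h import *
cc()
for n in ("side","top"):
  im=grab_frame(n);cv2.imwrite(f"pics/{n}17.png",im[:,:,::-1])
  for t in ("lid_edge","glass_long_mid","glass_mid_mid","glass_short_mid"):
    print(n,t,[(np.round(d["at"],3).tolist(),round(d["confidence"],2)) for d in spot_point(n,t)])
E
```

```text
clock: 17.2
tool_pos: [0.5388, -0.2063, 0.2189]
ee_rot: [3.128, -0.281, -0.003]
contact_force: [1.8, 0.4, -0.2]
grip_width: -0.0003
clock: 17.7
tool_pos: [0.5624, -0.0742, 0.2466]
ee_rot: [-3.13, 0.267, 0.005]
contact_force: [0.5, 0.4, 0.3]
grip_width: -0.0004
case xyz mm [-232.   -30.4  246.6] F [0.5 0.4 0.3] 17.7
side lid_edge [([0.571, -0.228, 0.081], 0.78), ([0.552, -0.311, 0.04], 0.37), ([0.554, -0.309, -0.001], 0.23)]
side glass_long_mid [([0.339, 0.604, 0.007], 0.98), ([0.348, -0.056, 0.01], 0.82), ([0.786, 0.325, 0.008], 0.64)]
side glass_mid_mid [([0.497, 0.226, 0.092], 0.79)]
side glass_short_mid [([0.446, 0.328, 0.079], 0.59)]
top lid_edge [([0.454, 0.327, 0.083], 0.6)]
top glass_long_mid [([0.79, 0.319, 0.01], 0.9), ([0.342, 0.603, 0.006], 0.87), ([0.348, -0.059, 0.007], 0.84)]
top glass_mid_mid [([0.495, 0.226, 0.092], 0.86)]
top glass_short_mid [([0.454, 0.326, 0.083], 0.65)]
```

View pics/side17.png

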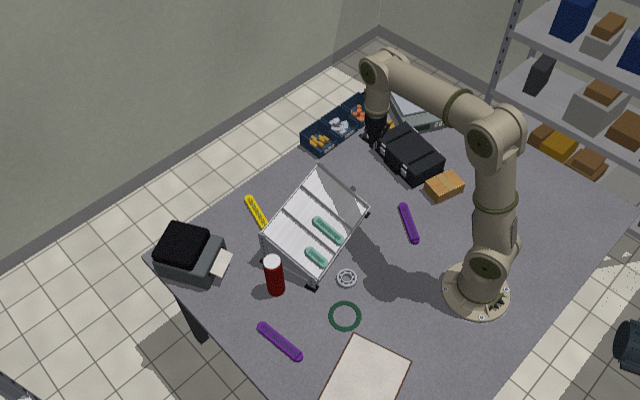

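View pics/top17.png

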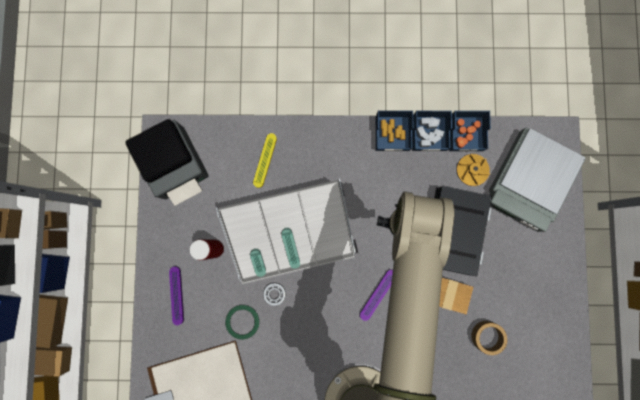

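Pictures side17 and top17 show the lid flat on the case (around (410,155) in the side view). The short and middle glasses are where they were, and the arm is clear. Handing in.

```bash
python3 -c "
from bench import *
print(job_done())"
```

```text
the job is handed in; nothing more can be done
None
```

I took the longest glass out of the shelf, laid it in both saddle notches and let go. I then eased the lid shut, backed the arm clear and handed the job in at about 18 s of the 61 s allowed. `job_done()` reports no verdict.

- **Grip and laying down:** the grip was set to 28 N. The glass touched the notch floors at low speed, and the highest wrist reading there was about 13 N.
- **Seating:** the pictures after release showed the glass in both notches. The networks put its centre at (0.549, −0.311, 0.047) and (0.552, −0.308, 0.037), which is within their 4 mm accuracy in x and y. The two heights differ by 10 mm and lie either side of the expected 0.0405. I could not see the glass again once the lid was shut.
- **Lid:** it stopped hard with the fingertip at 83.5 mm, the height expected of a shut lid, with the wrist reading about 18 N in all. The side camera put its edge at about 0.08 m. The top camera's report for the edge was a false hit on the short glass, and I ignored it.
- **Shorter glasses:** all readings stayed within about 5 mm of the starting ones.
- **Joint range:** on the way to the shelf, joint 2 read −0.2525, just past its stated limit of −0.25. The moves carried on normally, but I could not tell whether it counts against the run.

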